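Check-weigh a wafer pack on a beam scale with an arrest lever

ROBOT

A 7-joint arm with a two-finger parallel gripper is mounted at the origin on the work surface. World frame = base frame: x ahead of the robot, y to its left, z up, the work surface at z = 0. Lengths are in m, angles in rad, forces in N, time in s.
With the tool pointing down it reaches from about 0.4 to 0.85 m from the base axis. Payload 4.5 kg.
Tool frame: the origin (TCP) lies at the very end of the fingers, on their centre line; the grasp point (between the pads) lies 19 mm behind it; x points along the fingers, z is the direction in which the jaws open and shut, and the axes are right-handed (so a half turn about x gives the same grasp; the last joint's range is limited). The gripper opens to 88 mm and grips with 3 to 60 N. Pads are 18 mm wide; open, the fingers measure 123 mm over their backs; the gripper's body (75 mm by 187 mm) begins 45 mm behind the grasp point.
Start: joints at [1.163, 0.689, -0.195, 1.565, 0.157, 0.902, -0.215], TCP at [0.267, -0.565, 0.239] pointing down, gripper open.
Joint ranges: [-3.01, 3.01], [-0.46, 2.08], [-1.47, 1.51], [0.13, 2.56], [-1, 4.14], [0.04, 2.09], [-2.66, 2.66]. Speed limits (rad/s): [2.57, 2.57, 3.14, 3.14, 3.14, 3.14, 3.14].

INTERFACE

Orientations are given as a unit quaternion [x, y, z, w].
In Python, from station import ctrl gives the robot as it stands.
- The arm moves only by the tool drive_tool, never from a script. Its argument "plan" is a list that holds one entry, the list of rows, each a list of 7 numbers: the shift along the tool's x, y, z in m, then the turn, a rotation vector about the tool's x, y, z in rad, then the finger opening in m, from 0 to 0.0881. In form: [[[tx, ty, tz, rx, ry, rz, claw], ...]]. A call has 1 to 10 rows; each row is the pose to reach, as a shift and turn from the pose commanded when the call began, along the tool's axes at that moment; what a row does not reach only later rows make up. A row lasts 1/10 s, in which the tool goes at most 50 mm and 8.59 degrees, less where a joint would pass 70% of its speed; a pose out of reach is approached as far as the arm can. A call with a gripper value outside its range is refused whole. The fingers move at their own pace and stop on an object; "newtons" is the grip in N (left out, the last holds). Time passes only in rows, so rows that repeat a pose let the fingers close. It gives the time, the measured TCP pose, the force and the opening at its end, in the units of the state.
- ctrl.get_state(): the state, without advancing time (a new reading comes with each control period).
- ctrl.snapshot(name): name is "side" or "top" or "wrist"; returns the picture (420x560x3 uint8, red, green, blue); there is no depth.
- ctrl.camera_params(name): a dict with "mtx" (3x3 intrinsics, pixels), "k1" (the pictures are not rectified: a ray, as slopes to the right and down, at radius r is drawn at 1 + k1 r^2 times it, then the intrinsics apply), "position" and "attitude" of the camera in the world; the wrist camera has in their place "mount" (4x4, takes a point from camera to tool coordinates, whose origin is the TCP and whose axes are the tool frame's). Camera axes: x right, y up, looking along -z (the intrinsics and any distortion apply to the point x, -y, -z); pixel columns grow to the right and rows downward; lengths in m; the calibration is good to about 2 mm. A picture is of the moment at which its call begins: read the wrist's pose just before it. camera_params takes no time and is no camera call.
- ctrl.sign_off(): hands the job in, once; it reports no verdict.
Trained networks look in the newest picture that a camera, given by its name, has taken for a name from the list of things; names that differ only in an ending like _2 or _b are one class to them, and where a whole thing is asked for, a point or a joint stands for the part that bears it (a point fixed in the world has none). Each returns a list of dicts, best first, with "score" (0 to 1); they miss things now and then, are a little off and sometimes report something else, mostly with a low value. They report only what shows in the picture. A call takes as long as a camera call. They do not tell look-alikes from the thing itself.
- ctrl.spot_in(camera, label): "box" ([left, top, width, height] in pixels, round what is visible of it).
- ctrl.outline_of(camera, label): "pixels" (420x560 bool, what is visible of it) and "box" ([left, top, width, height] in pixels, round what is visible of it).
- ctrl.place_of(camera, label): "centre" ([row, column] in pixels: a listed point, or the origin of a listed thing).
The state is a dict: "t": time; "joint_pos": joint angles; "joint_velocities": joint speeds; "effort": joint torques, N m; "ee_pos": TCP position; "orientation": TCP orientation; "ft_force": force on the tool from outside, world axes, zero at the start; "ft_torque": the same for the moment, N m; "gripper_width": finger opening in m.
Only numpy, scipy, OpenCV 4.12 (cv2) and the standard library are available. Lean on these libraries where they do the work, as an engineer would, in place of code of your own. Each camera call takes 0.05 s, during which the arm holds its last target.

TASK

Check-weigh the wafer pack: with the beam scale still arrested, gently set the brass check weight upright in the middle of the blue tare plate on the scale's pan and let go. Then swing the red-ball arrest lever all the way over to the green-dot side to free the beam, leave the pans and their loads alone until the beam has come to rest for a couple of seconds, and swing the lever fully back to the red-dot side so that the beam is arrested level again. Leave the pack, plate and weight on the pans, and leave the black iron weight where it stands.

Things in the scene. Friction and masses are not known exactly. Their poses are not given: they have to be found in the camera images.
- scale: White beam scale, fixed to the table. Origin: underside of its base, below the beam's pivot; x points away from the robot (yaw within 0.25), y left along the beam. Base plate 250 (x -165 to +85) by 260 by 20 mm; housing 90 by 240 mm, up to z = 65. Beam 320 mm along y, pivot at z = 105. Steel pans at y = +-150. Thin red pointer and white dial over the pivot (x +25 to +36, up to z = 203).
- arrest_lever (a joint): Lever rod, pivot at scale (-130, 0, 45) mm on the robot's side, axis scale +x. 0: leans 0.55 rad left (+y), to the red dot: a fork with two red pads holds the beam level. 1.1: leans 0.55 rad right (-y), to the green dot: beam free; the fork falls 15 mm in proportion. Hard stops at both ends; starts at 0 to 0.06; stays where left; friction 0.22 N m, about 2.5 N at the ball.
- lever_ball (a point): Centre of the red ball (30 mm across) at the lever's end, 90 mm from its pivot: at scale (-130, +47, 122) mm arrested, (-130, -47, 122) released, (-130, 0, 135) midway. Can be straddled from above by open fingers, or pushed sideways.
- beam (a joint): Tilt of the beam about scale +x, rad: 0 level, positive = left (+y) pan up. Stops at +-0.12. Free, it settles within about 2 s, at an angle that depends on the pack's true (hidden) mass.
- pan_left: Pan at the scale's +y end; origin on its pivot in the beam, 34 mm below the pan's floor.
- pan_right: Pan at the scale's -y end; origin on its pivot in the beam, 34 mm below the pan's floor.
- pan_left_floor (a point): Centre of the left pan's floor (its upper face). Pan 120 (x) by 140 mm, rim 8 mm above the floor, kept level by a linkage; floor 139 mm above the table when the beam is level. One pan carries the wafer pack, the other the blue tare plate; which is which varies.
- pan_right_floor (a point): Centre of the right pan's floor (its upper face).
- weight: Brass check weight, 0.5 kg, 72 mm tall, upright. Origin: centre of its underside. Body 48 mm diameter up to z = 36, neck 18 mm, grip knob 32 mm diameter from z = 51 to 72. Stands on the table to the left or the right of the scale, in the place that varies with the iron weight's.
- plate: Blue round tare plate, 100 mm diameter, 6 mm thick, flat top, loose on one pan. Origin: centre of its underside (top 6 mm above).
- pack: Wafer pack, brown layered block 90 by 120 by 56 mm, about 0.56 kg, loose on the other pan. Origin: centre of its underside.
- iron_weight: Bystander: black iron weight with a steel bail, 64 mm across, 80 mm tall, standing on the other side of the scale from the brass weight. Origin: centre of underside.
Things that resemble listed ones, but are neither listed nor needed, are in the scene too. Of the things shaped like the plate, the blue one is meant.

How it is judged:
On the way, in this order (a step that is already met when the one before it is completed fails the run):
1. The brass weight stands upright on the tare plate, let go, with the lever still at arrest (within 0.25 rad) (horizontal distance between weight and plate below 0.03 m and z of weight in the frame of plate between 0.002 and 0.011 m and angle between weight's own z axis and vertical below 0.12 rad and value of joint arrest_lever below 0.25 rad and contact force between each of the fingers, the arm and pan_left below 0.1 N and contact force between each of the fingers, the arm and pan_right below 0.1 N and contact force between each of the fingers, the arm and weight below 0.1 N and contact force between each of the fingers, the arm and pack below 0.1 N and contact force between each of the fingers, the arm and plate below 0.1 N), for 0.2 s.
2. The lever is over at the free side (beyond 0.9 rad) and the beam has come to rest (under 0.03 rad/s for 1 s) with pans and loads untouched (value of joint arrest_lever above 0.9 rad and velocity of joint beam between -0.03 and 0.03 rad/s and horizontal distance between weight and plate below 0.03 m and z of weight in the frame of plate between 0.002 and 0.011 m and angle between each of weight, pack's own z axis and vertical below 0.12 rad and ((horizontal distance between plate and pan_left_floor below 0.04 m and horizontal distance between pack and pan_right_floor below 0.03 m) or (horizontal distance between plate and pan_right_floor below 0.04 m and horizontal distance between pack and pan_left_floor below 0.03 m)) and z of each of plate, pack in the frame of scale above 0.11 m and contact force between each of the fingers, the arm and pan_left below 0.1 N and contact force between each of the fingers, the arm and pan_right below 0.1 N and contact force between each of the fingers, the arm and weight below 0.1 N and contact force between each of the fingers, the arm and pack below 0.1 N and contact force between each of the fingers, the arm and plate below 0.1 N), for 1 s.
At the end, for the whole second after the job is handed in: The lever is back at the red-dot stop (within 0.2 rad), the beam is held level (within 0.035 rad) and at rest, the brass weight stands upright (within 0.12 rad) on the tare plate within 30 mm of its centre, plate (within 40 mm) and pack (within 30 mm) still lie at the middle of opposite pans, flat (value of joint arrest_lever below 0.2 rad and value of joint beam between -0.035 and 0.035 rad and velocity of joint beam between -0.05 and 0.05 rad/s and horizontal distance between weight and plate below 0.03 m and z of weight in the frame of plate between 0.002 and 0.011 m and angle between each of weight, pack's own z axis and vertical below 0.12 rad and ((horizontal distance between plate and pan_left_floor below 0.04 m and horizontal distance between pack and pan_right_floor below 0.03 m) or (horizontal distance between plate and pan_right_floor below 0.04 m and horizontal distance between pack and pan_left_floor below 0.03 m)) and z of each of plate, pack in the frame of scale above 0.11 m and linear speed of each of weight, pack below 0.03 m/s); the robot touches nothing.
It fails at once if The lever is moved towards free (beyond 0.4 rad) while the brass weight is not on the tare plate (value of joint arrest_lever above 0.4 rad and not (horizontal distance between weight and plate below 0.05 m and z of weight in the frame of plate below 0.02 m)).
It fails at once if The brass weight is dropped onto the scale (falling faster than 0.6 m/s, not held) (linear speed of weight above 0.6 m/s and contact force between the fingers and weight below 0.1 N and horizontal distance between weight and plate below 0.1 m).
It fails at once if The black iron weight is shifted by more than 40 mm (distance of iron_weight from where it was at the start of the episode above 0.04 m).
It also fails if it takes over 61 s, if anything falls off the work surface, if the arm or the gripper's body presses on something with over 40 N, if the wrist force passes 120 N, or if a joint passes its speed limit or range.

## Working session

There is one attempt and no reset: what is moved stays moved. The work goes in short steps, Python scripts to look and compute and a tool call to move; the robot and the scene stay as the last step left them, time stands still between calls to the robot, and variables do not carry over. Pictures are saved under pics/ and viewed, and the job is handed in when it is done.

Besides the shell and the picture viewer there is one more tool, called after "Emit:" as name([rows], argument=value, ...), one row to a line, values as JSON. drive_tool: Moves the arm, as the interface text tells. Its arguments: {"type":"object","properties":{"plan":{"type":"array"},"newtons":{"type":"number"}},"required":["plan"]}

```bash
ls; mkdir -p pics; cat > h.py <<'E'
import numpy as np, cv2
from station import ctrl
from scipy.spatial.transform import Rotation as R
def snap(n,f):
    im=np.asarray(ctrl.snapshot(n)); cv2.imwrite('pics/'+f+'.png',im[:,:,::-1]); return im
E
python3 - <<'E'
from h import *
s=ctrl.get_state()
for k in s: print(k,np.round(s[k],3))
for n in ['side','top','wrist']:
    print(n,ctrl.camera_params(n))
    snap(n,n+'0')
    for l in ['scale','lever_ball','pan_left_floor','pan_right_floor','weight','plate','pack','iron_weight']:
        if n!='wrist': print(l,[(round(d['score'],2),np.round(d['centre'],1)) for d in ctrl.place_of(n,l)][:3])
print(ctrl.get_state()['t'])
E
```

```text
pics
t 0.0
joint_pos [ 1.163  0.69  -0.195  1.566  0.157  0.903 -0.215]
joint_velocities [ 0.002  0.002  0.001  0.001 -0.    -0.    -0.001]
effort [-1.0000e-03 -5.2755e+01 -1.2670e+00 -1.5343e+01 -5.3000e-02  7.0000e-03
  0.0000e+00]
ee_pos [ 0.267 -0.564  0.238]
orientation [ 0.379  0.598 -0.378  0.597]
ft_force [ 0.353 -1.153  0.169]
ft_torque [-0.007  0.045  0.006]
gripper_width 0.088
side {'mtx': array([[516.45187897,   0.        , 272.56954052],
       [  0.        , 516.45187897, 209.67699594],
       [  0.        ,   0.        ,   1.        ]]), 'k1': -0.0024909262224595188, 'position': array([0.48796899, 0.89903918, 1.10241603]), 'attitude': array([-0.02048713,  0.35589461,  0.93093004, -0.07930048])}
scale [(0.91, array([218.7, 272.1]))]
lever_ball [(0.59, array([207.8, 320.3])), (0.22, array([146.3, 321.4]))]
pan_left_floor []
pan_right_floor [(0.74, array([145., 284.]))]
weight [(0.81, array([362.4, 293.5]))]
plate [(0.65, array([147.1, 268.8])), (0.61, array([188.9, 217.3])), (0.57, array([147.2, 282.6]))]
pack [(0.93, array([230.1, 265.9]))]
iron_weight [(0.7, array([147
[... 623 characters left out ...]
])), (0.59, array([193.8, 366.8]))]
pack [(0.55, array([210.4, 230.1])), (0.55, array([249.3, 262.3]))]
iron_weight [(0.83, array([242.8, 375.7]))]
wrist {'mtx': array([[377.04050677,   0.        , 277.33093319],
       [  0.        , 377.04050677, 211.01572041],
       [  0.        ,   0.        ,   1.        ]]), 'k1': -0.05929217595185617, 'mount': array([[-2.55137073e-04,  2.75336188e-01, -9.61347970e-01,
        -1.45824931e-01],
       [ 6.24412247e-04,  9.61347857e-01,  2.75335990e-01,
         7.11110059e-02],
       [ 9.99999773e-01, -5.30029027e-04, -4.17198766e-04,
         4.00987758e-04],
       [ 0.00000000e+00,  0.00000000e+00,  0.00000000e+00,
         1.00000000e+00]])}
0.95
```

View pics/side0.png

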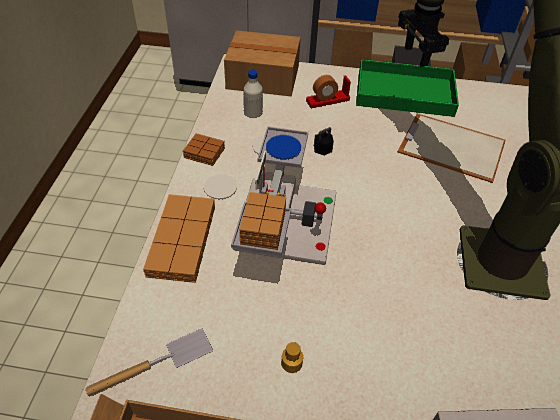

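View pics/top0.png

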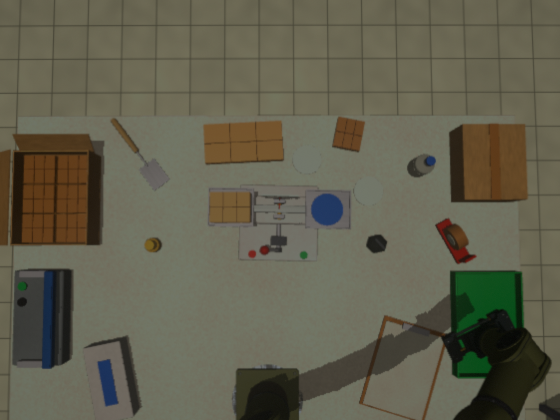

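Candidates are as follows. For the weight, the brass one is at top (245,156) / side (357,292), and the black iron weight at top (243,376) is the bystander. For the plate, the blue one is on the right pan at top (210,326), with white look-alikes at (161,304) and (193,367). The pack is on the left pan at top (207,231); other brown blocks lie on the table. I'll compute positions next.

```bash
cat >> h.py <<'E'
def ray(n,px,st=None):
    c=ctrl.camera_params(n); K=c['mtx']
    d=np.array([(px[0]-K[0,2])/K[0,0],(px[1]-K[1,2])/K[1,1]]); u=d.copy()
    for _ in range(20): u=d/(1+c['k1']*(u@u))
    v=np.array([u[0],-u[1],-1.])
    if n=='wrist':
        s=st or ctrl.get_state(); T=np.eye(4);T[:3,:3]=R.from_quat(s['orientation']).as_matrix();T[:3,3]=s['ee_pos']
        M=T@c['mount']; return M[:3,3],M[:3,:3]@v
    return np.array(c['position']),R.from_quat(c['attitude']).as_matrix()@v
def onz(n,px,z,st=None):
    p,v=ray(n,px,st); return p+v*(z-p[2])/v[2]
def proj(n,P,st=None):
    c=ctrl.camera_params(n)
    if n=='wrist':
        s=st or ctrl.get_state(); T=np.eye(4);T[:3,:3]=R.from_quat(s['orientation']).as_matrix();T[:3,3]=s['ee_pos']
        M=T@c['mount'];p,A=M[:3,3],M[:3,:3]
    else: p,A=np.array(c['position']),R.from_quat(c['attitude']).as_matrix()
    q=A.T@(np.array(P)-p); u=np.array([q[0],-q[1]])/-q[2]; u=u*(1+c['k1']*(u@u))
    return c['mtx'][:2,:2]@u+c['mtx'][:2,2]
def tri(pts):
    A=np.zeros((3,3));b=np.zeros(3)
    for n,px in pts:
        p,v=ray(n,px);v=v/np.linalg.norm(v);Q=np.eye(3)-np.outer(v,v);A+=Q;b+=Q@p
    return np.linalg.solve(A,b)
E
python3 - <<'E'
from h import *
S=ctrl.get_state(); print(R.from_quat(S['orientation']).as_matrix().round(3))
for l,t,s in [('weight base',(155.8,245.2),(293.5,362.4)),('plate',(325.5,209.8),(283,147)),('ball',(264.4,250),(320.3,207.8)),('scale',(273.2,210.2),(272.1,218.7))]:
    print(l,tri([('top',t),('side',s)]).round(3))
print('w z0',onz('top',(155.8,245.2),0),onz('side',(293.5,362.4),0))
print('plate z.145',onz('top',(326.5,209.8),.145),onz('side',(283,147),.145))
for n,pts in [('top',[(252,254),(304,255)]),('side',[(320,246),(328,200)])]:
  for p in pts: print('dots',n,onz(n,p,.02).round(3))
im=cv2.imread('pics/top0.png')[170:290,130:390]; cv2.imwrite('pics/topc.png',cv2.resize(im,None,fx=3,fy=3,interpolation=2))
im=cv2.imread('pics/side0.png')[110:390,210:360]; cv2.imwrite('pics/sidec.png',cv2.resize(im,None,fx=2.1,fy=2.1,interpolation=2))
E
```

```text
[[ 0.     0.904  0.428]
 [-0.     0.428 -0.904]
 [-1.     0.     0.   ]]
weight base [ 0.507  0.372 -0.004]
plate [ 0.617 -0.181  0.147]
ball [0.493 0.007 0.125]
scale [ 0.622 -0.022  0.023]
w z0 [0.50791689 0.3710569  0.        ] [0.50580213 0.37381706 0.        ]
plate z.145 [ 0.61545131 -0.18476825  0.145     ] [ 0.61878186 -0.18383158  0.145     ]
dots top [0.478 0.049 0.02 ]
dots top [ 0.474 -0.123  0.02 ]
dots side [0.481 0.047 0.02 ]
dots side [ 0.475 -0.123  0.02 ]
```

View pics/topc.png

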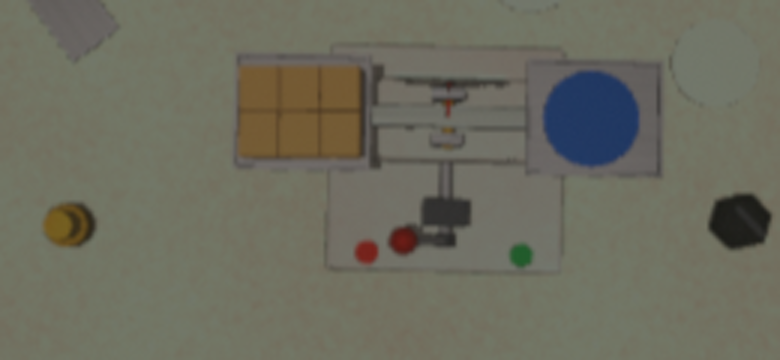

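View pics/sidec.png

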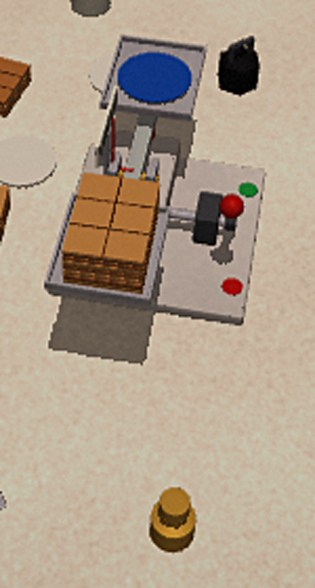

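Blue plate is confirmed on the right pan at (0.617,-0.184) and brass weight at (0.507,0.372). The lever starts at the red side. I'll keep the current tool yaw and move over to the weight.

Emit:
drive_tool([
  [[-0.08,0.364,-0.342,0,0,0,0.088],[-0.08,0.364,-0.342,0,0,0,0.088],[-0.08,0.364,-0.342,0,0,0,0.088],[-0.08,0.364,-0.342,0,0,0,0.088],[-0.08,0.364,-0.342,0,0,0,0.088],[-0.08,0.364,-0.342,0,0,0,0.088],[-0.08,0.364,-0.342,0,0,0,0.088],[-0.08,0.364,-0.342,0,0,0,0.088],[-0.08,0.364,-0.342,0,0,0,0.088],[-0.08,0.364,-0.342,0,0,0,0.088]],
])

```text
t: 1.95
ee_pos: [0.4485, -0.1036, 0.3185]
orientation: [0.378, 0.597, -0.378, 0.598]
ft_force: [1.0, -0.3, -0.3]
gripper_width: 0.0883
```

```bash
cat >> h.py <<'E'
def to(P,yaw=None):
    s=ctrl.get_state();M=R.from_quat(s['orientation']).as_matrix()
    return (M.T@(np.array(P)-s['ee_pos'])).round(4)
def info():
    s=ctrl.get_state();M=R.from_quat(s['orientation']).as_matrix()
    print('t',round(s['t'],2),'p',np.round(s['ee_pos'],4),'yaw',round(float(np.degrees(np.arctan2(M[1,1],M[0,1]))),2),'xz',M[:,0].round(3),'q',np.round(s['joint_pos'],2),'F',np.round(s['ft_force'],2),'w',round(float(s['gripper_width']),4))
E
python3 -c "
from h import *
info();print(to((.47,.36,.22)))"
```

```text
t 1.95 p [ 0.4485 -0.1036  0.3185] yaw 25.31 xz [ 0.001 -0.    -1.   ] q [ 0.29  0.37 -0.23  1.93  0.11  0.86 -1.13] F [ 0.99 -0.3  -0.32] w 0.0883
[ 0.0983  0.2176 -0.41  ]
```

Emit:
drive_tool([
  [[0.1,0.255,-0.405,0,0,0,0.088],[0.1,0.255,-0.405,0,0,0,0.088],[0.1,0.255,-0.405,0,0,0,0.088],[0.1,0.255,-0.405,0,0,0,0.088],[0.1,0.255,-0.405,0,0,0,0.088],[0.1,0.255,-0.405,0,0,0,0.088],[0.1,0.255,-0.405,0,0,0,0.088],[0.1,0.255,-0.405,0,0,0,0.088],[0.1,0.255,-0.405,0,0,0,0.088],[0.1,0.255,-0.405,0,0,0,0.088]],
])

```text
t: 2.95
ee_pos: [0.5046, 0.3732, 0.2171]
orientation: [0.378, 0.598, -0.377, 0.598]
ft_force: [0.1, -0.1, -0.5]
gripper_width: 0.0876
```

```bash
python3 -c "
from h import *
info();s=ctrl.get_state();snap('wrist','w1');
for d in ctrl.place_of('wrist','weight'): print(d)
for d in ctrl.spot_in('wrist','weight'): print(d)
print(proj('wrist',(.507,.372,0),s),proj('wrist',(.507,.372,.072),s))"
```

```text
t 2.95 p [0.5046 0.3732 0.2171] yaw 25.45 xz [-0.     0.001 -1.   ] q [-0.6   0.72 -0.19  1.58  0.17  0.86 -1.99] F [ 0.1  -0.07 -0.51] w 0.0876
{'centre': [172.8, 278.2], 'score': 0.75}
{'box': [252.0, 148.7, 52.6, 61.1], 'score': 0.69}
[279.24396467 177.16928548] [279.597561   194.29485595]
```

View pics/w1.png

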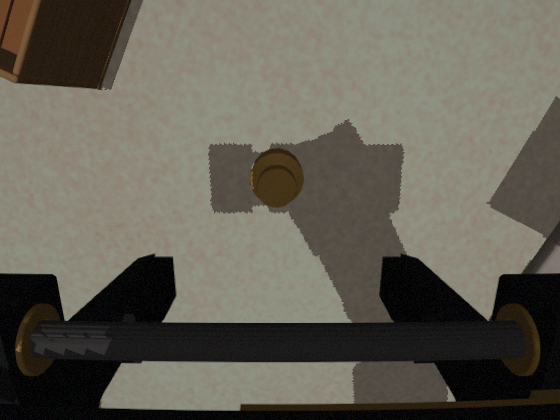

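The brass weight stands upright at (277,177), with its knob top at about (277,187). I'll refine the position from that.

```bash
python3 -c "
from h import *
print(onz('wrist',(277.3,187.5),.072),onz('wrist',(278.2,172.8),0)); print(to((.509,.375,.042)))"
```

```text
[0.51036194 0.37562756 0.072     ] [0.50954746 0.37438259 0.        ]
[0.1748 0.0057 0.0005]
```

Emit:
drive_tool([
  [[0.05,0.006,0.0,0,0,0,0.088],[0.1,0.006,0.0,0,0,0,0.088],[0.135,0.006,0.0,0,0,0,0.088],[0.155,0.006,0.0,0,0,0,0.07],[0.168,0.006,0.0,0,0,0,0.07],[0.174,0.006,0.0,0,0,0,0.07],[0.174,0.006,0.0,0,0,0,0.07]],
])

```text
t: 3.8
ee_pos: [0.5112, 0.3715, 0.044]
orientation: [0.379, 0.597, -0.379, 0.597]
ft_force: [-0.5, -0.1, 0.5]
gripper_width: 0.0698
```

```bash
python3 -c "
from h import *
info();snap('wrist','w2');snap('side','s2')"
```

```text
t 3.8 p [0.5112 0.3715 0.044 ] yaw 25.27 xz [ 0. -0. -1.] q [-0.63  0.96 -0.14  1.67  0.23  0.53 -2.03] F [-0.54 -0.13  0.49] w 0.0698
```

View pics/w2.png

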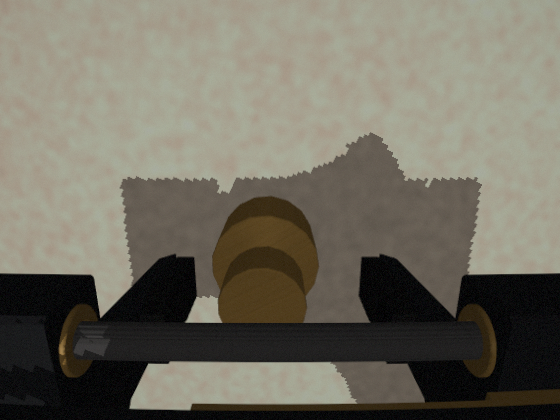

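```bash
python3 -c "
from h import *
s=ctrl.get_state()
p=onz('wrist',(262,306),.072);print(p,to(p)); p=onz('wrist',(265,246),.036);print(p,to(p))
print(proj('wrist',s['ee_pos']))"
```

```text
[0.51122915 0.37772957 0.072     ] [-0.0269  0.002  -0.005 ]
[0.51923676 0.3814933  0.036     ] [ 0.0091  0.0108 -0.0049]
[276.19430916 277.46952871]
```

The knob at (262,306) sits about 5 mm left of the finger centre at column 277. I'll shift by that and grip.

Emit:
drive_tool([
  [[0.001,0.003,-0.005,0,0,0,0.07],[0.001,0.003,-0.005,0,0,0,0.07],[0.001,0.003,-0.005,0,0,0,0.025],[0.001,0.003,-0.005,0,0,0,0.025],[0.001,0.003,-0.005,0,0,0,0.02],[0.001,0.003,-0.005,0,0,0,0.02],[0.001,0.003,-0.005,0,0,0,0.02],[0.001,0.003,-0.005,0,0,0,0.02]],
], newtons=30)

```text
t: 4.7
ee_pos: [0.5113, 0.3778, 0.0427]
orientation: [0.378, 0.597, -0.378, 0.597]
ft_force: [0.3, -0.1, 0.4]
gripper_width: 0.0308
```

```bash
python3 -c "
from h import *
info();snap('wrist','w3')"
```

```text
t 4.7 p [0.5113 0.3778 0.0427] yaw 25.31 xz [ 0. -0. -1.] q [-0.63  0.96 -0.14  1.65  0.23  0.54 -2.04] F [ 0.27 -0.07  0.37] w 0.0308
```

View pics/w3.png

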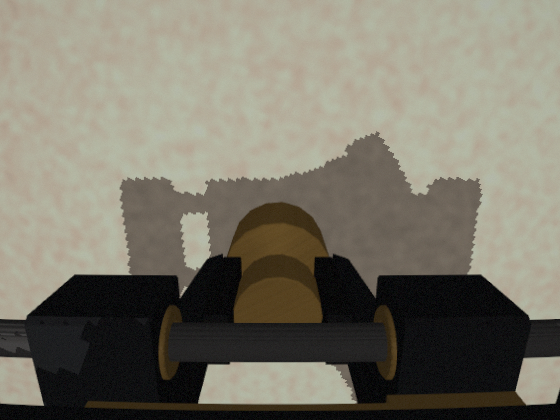

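Emit:
drive_tool([
  [[-0.02,0,0,0,0,0,0.02],[-0.06,0,0,0,0,0,0.02],[-0.11,0,0,0,0,0,0.02],[-0.16,0,0,0,0,0,0.02],[-0.21,0,0,0,0,0,0.02],[-0.25,-0.005,0.015,0,0,0,0.02],[-0.27,-0.013,0.048,0,0,0,0.02],[-0.28,-0.024,0.09,0,0,0,0.02],[-0.28,-0.035,0.135,0,0,0,0.02],[-0.28,-0.047,0.18,0,0,0,0.02]],
])

```text
t: 5.75
ee_pos: [0.5452, 0.1932, 0.3222]
orientation: [0.378, 0.598, -0.379, 0.597]
ft_force: [1.0, -0.3, -5.4]
gripper_width: 0.0308
```

```bash
python3 -c "
from h import *
info();print(to((.615,-.184,.322)))"
```

```text
t 5.75 p [0.5452 0.1932 0.3222] yaw 25.36 xz [-0.001 -0.001 -1.   ] q [-0.29  0.54 -0.22  1.6   0.13  1.02 -1.68] F [ 1.05 -0.27 -5.38] w 0.0308
[ 0.0005 -0.0984  0.3708]
```

Emit:
drive_tool([
  [[0,-0.012,0.045,0,0,0,0.02],[0,-0.025,0.09,0,0,0,0.02],[0,-0.037,0.135,0,0,0,0.02],[0,-0.049,0.18,0,0,0,0.02],[0,-0.061,0.225,0,0,0,0.02],[0,-0.073,0.27,0,0,0,0.02],[0,-0.084,0.315,0,0,0,0.02],[0,-0.093,0.35,0,0,0,0.02],[0,-0.097,0.366,0,0,0,0.02],[0,-0.098,0.37,0,0,0,0.02]],
])

```text
t: 6.75
ee_pos: [0.6143, -0.184, 0.3213]
orientation: [0.379, 0.597, -0.38, 0.596]
ft_force: [-0.5, 0.4, -6.3]
gripper_width: 0.0307
```

```bash
python3 -c "
from h import *
info();s=ctrl.get_state();snap('wrist','w4')
for d in ctrl.place_of('wrist','plate'): print(d)
im=snap('top','t4');hsv=cv2.cvtColor(im,cv2.COLOR_RGB2HSV)
w=cv2.imread('pics/w4.png');hs=cv2.cvtColor(w,cv2.COLOR_BGR2HSV)
m=cv2.inRange(hs,(100,120,30),(130,255,255));n,l,st,c=cv2.connectedComponentsWithStats(m);print(st[1:],c[1:])
print(proj('wrist',(.617,-.184,.145),s))"
```

```text
t 6.75 p [ 0.6143 -0.184   0.3213] yaw 25.08 xz [-0.003 -0.001 -1.   ] q [ 0.33  0.64 -0.2   1.4   0.14  1.12 -1.03] F [-0.52  0.36 -6.29] w 0.0307
{'centre': [163.0, 416.7], 'score': 0.94}
{'centre': [182.6, 279.2], 'score': 0.67}
[[ 225  127  113   98 7876]] [[281.44146775 172.4908583 ]]
[278.09337313 184.39999705]
```

View pics/w4.png

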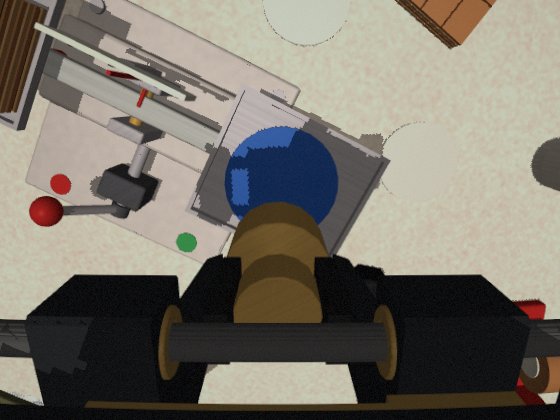

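The wrist picture shows the blue plate (columns 225 to 338, top row 127, centre about (281.5,182)) on the right pan, with the held weight above it.

```bash
python3 -c "
from h import *
print(onz('wrist',(281.5,182.),.145));print(onz('wrist',(279.2,182.6),.139));print(to((.618,-.187,.192)))"
```

```text
[ 0.62117213 -0.17980727  0.145     ]
[ 0.61871379 -0.1787747   0.139     ]
[ 0.1302 -0.0011  0.0092]
```

Emit:
drive_tool([
  [[0.03,0.004,0.001,0,0,0,0.02],[0.07,0.005,0.001,0,0,0,0.02],[0.1,0.005,0.001,0,0,0,0.02],[0.115,0.005,0.001,0,0,0,0.02],[0.122,0.005,0.001,0,0,0,0.02],[0.124,0.005,0.001,0,0,0,0.02],[0.124,0.005,0.001,0,0,0,0.02]],
])

```text
t: 7.6
ee_pos: [0.6211, -0.179, 0.1997]
orientation: [0.378, 0.597, -0.378, 0.598]
ft_force: [-0.4, -0.3, -4.6]
gripper_width: 0.0307
```

```bash
python3 -c "
from h import *
info();snap('wrist','w5');im=snap('side','s5');cv2.imwrite('pics/s5c.png',cv2.resize(im[60:260,200:380,::-1],None,fx=3,fy=3,interpolation=2))"
```

```text
t 7.6 p [ 0.6211 -0.179   0.1997] yaw 25.39 xz [ 0.002  0.    -1.   ] q [ 0.31  0.76 -0.19  1.54  0.17  0.86 -1.07] F [-0.42 -0.33 -4.64] w 0.0307
```

View pics/s5c.png

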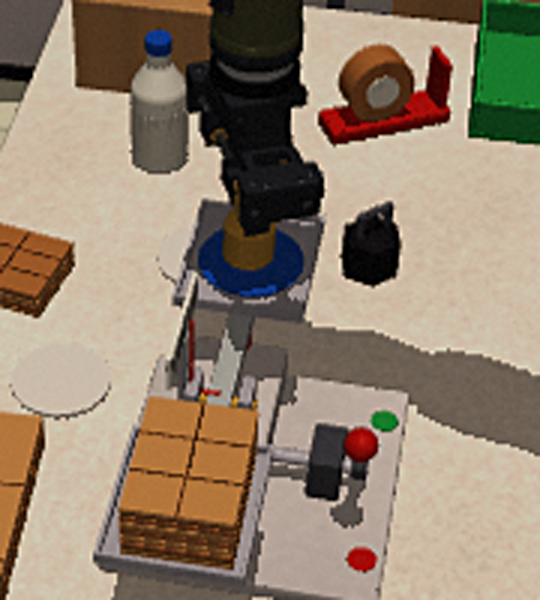

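View pics/w5.png

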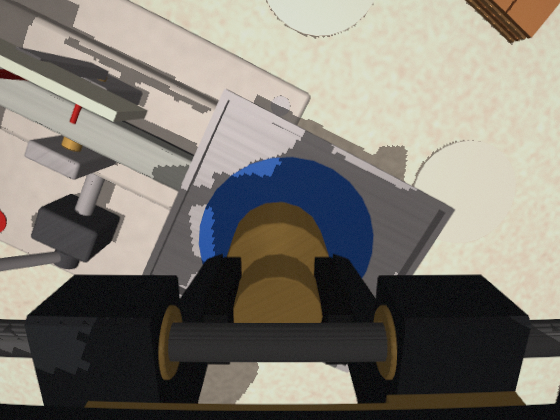

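```bash
python3 -c "
from h import *
for r in (236,241): p=onz('wrist',(285.5,r),.145);print(p,to(p))
for a in np.linspace(0,6,7): print(proj('wrist',(.617+.05*np.cos(a),-.181+.05*np.sin(a),.145)).round(),end='')
"
```

```text
[ 0.62257628 -0.18482053  0.145     ] [ 0.0552 -0.0012  0.0051]
[ 0.61986519 -0.18612694  0.145     ] [ 0.0552 -0.0042  0.0051]
[315. 162.][226. 167.][187. 240.][229. 307.][309. 313.][361. 254.][336. 177.]
```

Plate centre is about 3 mm behind and 5 mm to the side of the TCP. I'll correct that and lower gently.

Emit:
drive_tool([
  [[0.003,-0.002,0.005,0,0,0,0.02],[0.006,-0.002,0.005,0,0,0,0.02],[0.008,-0.002,0.005,0,0,0,0.02],[0.009,-0.002,0.005,0,0,0,0.02],[0.009,-0.002,0.005,0,0,0,0.02]],
])

```text
t: 8.2
ee_pos: [0.6205, -0.1852, 0.1895]
orientation: [0.378, 0.598, -0.378, 0.597]
ft_force: [-0.2, -0.4, -5.2]
gripper_width: 0.0302
```

```bash
python3 -c "
from h import *
info()"
```

```text
t 8.2 p [ 0.6205 -0.1852  0.1895] yaw 25.32 xz [-0.  0. -1.] q [ 0.32  0.78 -0.19  1.54  0.18  0.84 -1.06] F [-0.21 -0.39 -5.22] w 0.0302
```

Emit:
drive_tool([
  [[0.001,0,0,0,0,0,0.02],[0.0015,0,0,0,0,0,0.02],[0.0015,0,0,0,0,0,0.02]],
])

```text
t: 8.5
ee_pos: [0.6209, -0.1852, 0.1886]
orientation: [0.378, 0.597, -0.378, 0.598]
ft_force: [-0.2, -0.4, -3.0]
gripper_width: 0.0308
```

```bash
python3 -c "
from h import *
info()"
```

```text
t 8.5 p [ 0.6209 -0.1852  0.1886] yaw 25.32 xz [ 0.001 -0.    -1.   ] q [ 0.32  0.78 -0.19  1.54  0.18  0.84 -1.06] F [-0.18 -0.44 -2.98] w 0.0308
```

Contact is starting, with the load down from 5.2 to 3.0 N. One more 1 mm step before letting go.

Emit:
drive_tool([
  [[0.001,0,0,0,0,0,0.02],[0.001,0,0,0,0,0,0.02]],
])

```text
t: 8.7
ee_pos: [0.6209, -0.1852, 0.1877]
orientation: [0.378, 0.597, -0.378, 0.598]
ft_force: [-0.5, 0.4, -0.2]
gripper_width: 0.0306
```

Emit:
drive_tool([
  [[0,0,0,0,0,0,0.045],[0,0,0,0,0,0,0.06],[0,0,0,0,0,0,0.08],[0,0,0,0,0,0,0.08],[0,0,0,0,0,0,0.08]],
])

```text
t: 9.2
ee_pos: [0.6208, -0.1854, 0.1874]
orientation: [0.378, 0.597, -0.378, 0.598]
ft_force: [0.1, -0.7, 0.0]
gripper_width: 0.0689
```

```bash
python3 -c "
from h import *
info();snap('wrist','w6')"
```

```text
t 9.2 p [ 0.6208 -0.1854  0.1874] yaw 25.31 xz [ 0. -0. -1.] q [ 0.32  0.78 -0.19  1.54  0.18  0.84 -1.06] F [ 0.08 -0.71  0.05] w 0.0689
```

View pics/w6.png

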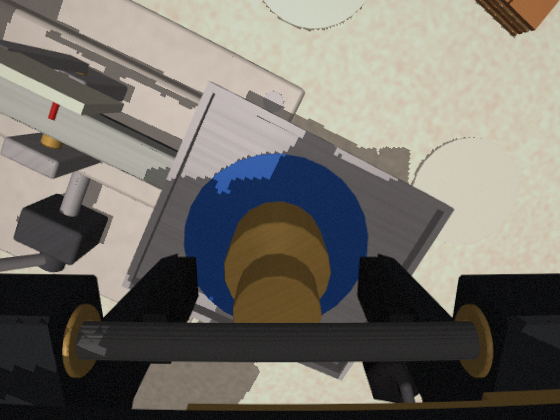

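The weight is released and upright, centred at about (277,255) on the plate centred at about (276,243). Lifting straight up.

Emit:
drive_tool([
  [[-0.01,0,0,0,0,0,0.08],[-0.03,0,0,0,0,0,0.08],[-0.06,0,0,0,0,0,0.08],[-0.1,0,0,0,0,0,0.08],[-0.13,0,0,0,0,0,0.08],[-0.14,0,0,0,0,0,0.08],[-0.14,0,0,0,0,0,0.08]],
])

```text
t: 9.95
ee_pos: [0.6215, -0.1855, 0.3292]
orientation: [0.379, 0.596, -0.378, 0.599]
ft_force: [-0.1, -0.2, -0.4]
gripper_width: 0.0799
```

```bash
python3 -c "
from h import *
info();
for n in ('top','side'):
  snap(n,n+'7')
  for l in ['lever_ball','weight','plate']: print(n,l,[(round(d['score'],2),np.round(d['centre'],1)) for d in ctrl.place_of(n,l)][:3])
snap('wrist','w7');print(ctrl.place_of('wrist','lever_ball'))
im=cv2.imread('pics/side7.png');cv2.imwrite('pics/s7c.png',cv2.resize(im[100:260,220:360],None,fx=3.5,fy=3.5,interpolation=2))
print(to((.492,.005,.322)))
"
```

```text
t 9.95 p [ 0.6215 -0.1855  0.3292] yaw 25.31 xz [ 0.004 -0.001 -1.   ] q [ 0.33  0.64 -0.21  1.37  0.14  1.15 -1.02] F [-0.12 -0.19 -0.35] w 0.0799
top lever_ball [(0.63, array([206.8, 231.2])), (0.53, array([251.3, 263.5]))]
top weight []
top plate [(0.64, array([163. , 306.5])), (0.61, array([205.4, 322.8]))]
side lever_ball [(0.44, array([205.9, 321. ]))]
side weight [(0.77, array([147.5, 283.9])), (0.41, array([148.1, 283.2]))]
side plate [(0.87, array([148.1, 285. ])), (0.65, array([187.3, 216.5])), (0.43, array([144.8, 269.4]))]
[{'centre': [214.6, 43.1], 'score': 0.97}]
[ 0.0049 -0.0348 -0.227 ]
```

View pics/s7c.png

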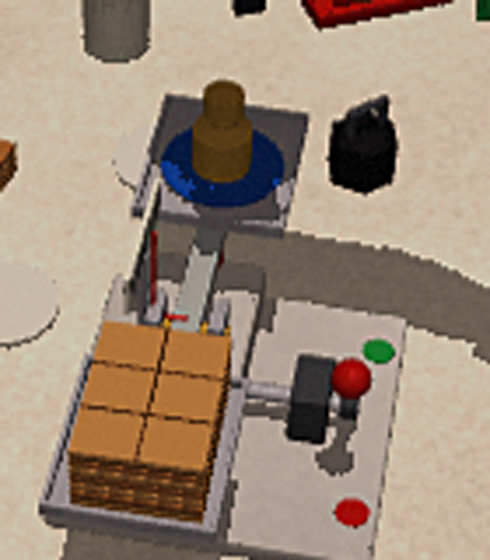

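View pics/w7.png

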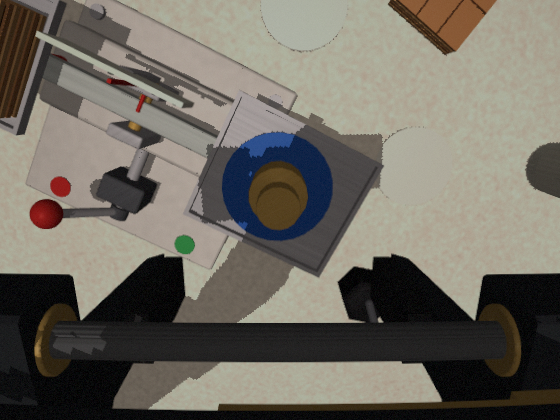

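The weight stands upright and centred on the blue plate, and the lever is still on the red side (ball at wrist (46,214)).

```bash
python3 -c "
from h import *
p=onz('wrist',(46,214),.122);print(p)
print(onz('wrist',(60,187),.02),onz('wrist',(185,244),.02))
print(to((.491,.005,.30)))
"
```

```text
[0.49291739 0.00792771 0.122     ]
[0.47932021 0.04845655 0.02      ] [ 0.47683296 -0.12240824  0.02      ]
[ 0.0269 -0.0357 -0.2274]
```

Emit:
drive_tool([
  [[0.0,-0.008,-0.045,0.14,0,0,0.088],[0.0,-0.015,-0.09,0.28,0,0,0.088],[0.005,-0.022,-0.135,0.42,0,0,0.088],[0.01,-0.028,-0.18,0.442,0,0,0.088],[0.02,-0.034,-0.215,0.442,0,0,0.088],[0.027,-0.036,-0.227,0.442,0,0,0.088],[0.027,-0.036,-0.227,0.442,0,0,0.088],[0.027,-0.036,-0.227,0.442,0,0,0.088]],
])

```text
t: 11.25
ee_pos: [0.4922, 0.0031, 0.3005]
orientation: [0.5, 0.499, -0.5, 0.5]
ft_force: [0.3, -0.5, 0.3]
gripper_width: 0.0881
```

```bash
python3 -c "
from h import *
info();snap('wrist','w8');print(ctrl.place_of('wrist','lever_ball'))
print(proj('wrist',(.492,.0075,.122)))
"
```

```text
t 11.25 p [0.4922 0.0031 0.3005] yaw -0.1 xz [ 0.001 -0.001 -1.   ] q [-0.03  0.43 -0.11  1.88  0.06  0.84 -1.74] F [ 0.29 -0.49  0.34] w 0.0881
[{'centre': [188.6, 270.5], 'score': 0.85}]
[271.19884255 188.25898561]
```

View pics/w8.png

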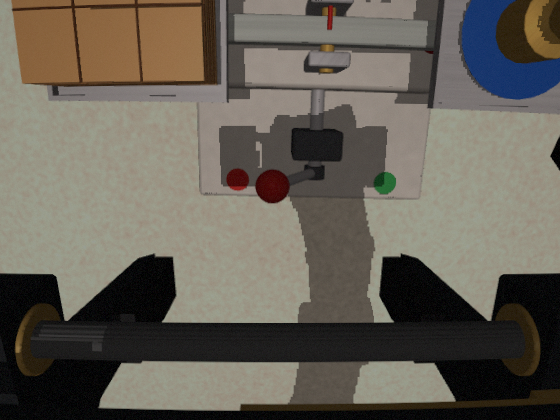

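The ball at (272,187) is midway between the fingers, matching the prediction (271,188). Lowering to straddle it.

Emit:
drive_tool([
  [[0.04,0,0,0,0,0,0.088],[0.09,0,0,0,0,0,0.088],[0.14,0,0,0,0,0,0.088],[0.17,0,0,0,0,0,0.088],[0.185,0,0,0,0,0,0.088],[0.19,0,0,0,0,0,0.088],[0.19,0,0,0,0,0,0.088]],
])

```text
t: 12.05
ee_pos: [0.4918, 0.0035, 0.1099]
orientation: [-0.5, -0.499, 0.501, -0.5]
ft_force: [0.3, -0.4, -0.2]
gripper_width: 0.0879
```

```bash
python3 -c "
from h import *
info();snap('wrist','w9')
"
```

```text
t 12.05 p [0.4918 0.0035 0.1099] yaw -0.1 xz [ 0.    -0.001 -1.   ] q [-0.06  0.74 -0.06  2.08  0.13  0.33 -1.8 ] F [ 0.29 -0.36 -0.16] w 0.0879
```

View pics/w9.png

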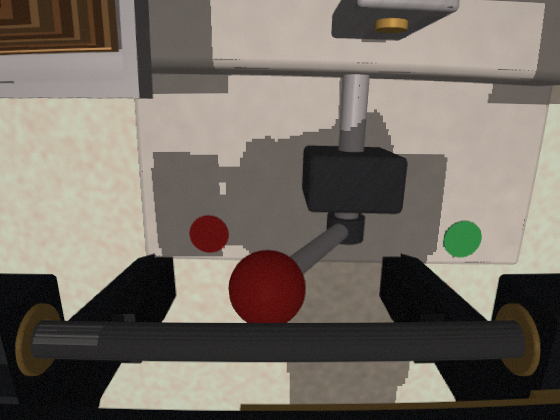

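Emit:
drive_tool([
  [[0,0,0.015,0,0,0,0.088],[0,0,0.024,0,0,0,0.088],[0,0,0.032,0,0,0,0.088],[0,0,0.04,0,0,0,0.088],[0,0,0.048,0,0,0,0.088],[0,0,0.056,0,0,0,0.088],[0,0,0.064,0,0,0,0.088],[0,0,0.072,0,0,0,0.088],[0,0,0.08,0,0,0,0.088],[0,0,0.088,0,0,0,0.088]],
])

```text
t: 13.1
ee_pos: [0.4907, -0.0845, 0.1102]
orientation: [-0.5, -0.5, 0.5, -0.5]
ft_force: [-0.1, 1.9, -0.1]
gripper_width: 0.0878
```

Emit:
drive_tool([
  [[0,0,0.008,0,0,0,0.088],[0,0,0.015,0,0,0,0.088],[0,0,0.021,0,0,0,0.088],[0,0,0.026,0,0,0,0.088],[0,0,0.028,0,0,0,0.088]],
])

```text
t: 13.6
ee_pos: [0.4909, -0.112, 0.1102]
orientation: [-0.5, -0.5, 0.5, -0.5]
ft_force: [-1.0, 3.2, -1.4]
gripper_width: 0.0881
```

```bash
python3 -c "
from h import *
info();snap('wrist','w10')
"
```

```text
t 13.6 p [ 0.4909 -0.112   0.1102] yaw -0.04 xz [-0. -0. -1.] q [ 0.19  0.75 -0.1   2.04  0.19  0.36 -1.63] F [-1.01  3.16 -1.36] w 0.0881
```

View pics/w10.png

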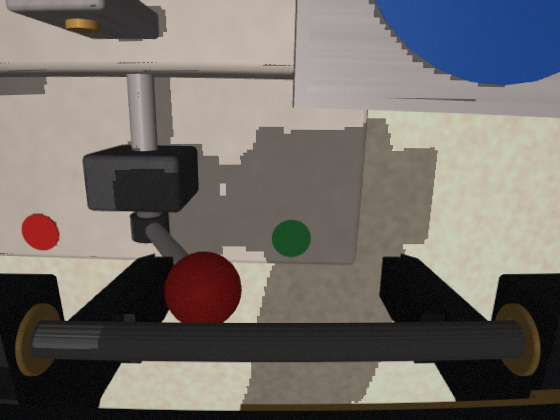

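Lever is nearly over (ball at (203,290), past the pivot) with only friction force so far. I'll push on to the stop.

Emit:
drive_tool([
  [[0,0,0.003,0,0,0,0.088],[0,0,0.005,0,0,0,0.088],[0,0,0.005,0,0,0,0.088]],
])

```text
t: 13.95
ee_pos: [0.4912, -0.1131, 0.1101]
orientation: [0.5, 0.502, -0.498, 0.5]
ft_force: [0.8, 10.0, -2.6]
gripper_width: 0.0884
```

Emit:
drive_tool([
  [[0,0,0.002,0,0,0,0.088],[0,0,0.003,0,0,0,0.088],[0,0,0.003,0,0,0,0.088]],
])

```text
t: 14.25
ee_pos: [0.4913, -0.1132, 0.11]
orientation: [0.5, 0.503, -0.497, 0.5]
ft_force: [0.5, 14.4, -3.3]
gripper_width: 0.0878
```

Force rises to 14 N with no further motion, so the lever is at the stop. I'll back off to centre the fingers and let the beam settle.

Emit:
drive_tool([
  [[0,0,-0.01,0,0,0,0.088],[0,0,-0.025,0,0,0,0.088],[0,0,-0.035,0,0,0,0.088],[0,0,-0.035,0,0,0,0.088],[0,0,-0.035,0,0,0,0.088],[0,0,-0.035,0,0,0,0.088],[0,0,-0.035,0,0,0,0.088],[0,0,-0.035,0,0,0,0.088],[0,0,-0.035,0,0,0,0.088],[0,0,-0.035,0,0,0,0.088]],
])

```text
t: 15.25
ee_pos: [0.491, -0.0847, 0.1103]
orientation: [-0.5, -0.5, 0.5, -0.5]
ft_force: [0.4, -0.5, -0.3]
gripper_width: 0.0878
```

Emit:
drive_tool([
  [[0,0,0,0,0,0,0.088],[0,0,0,0,0,0,0.088],[0,0,0,0,0,0,0.088],[0,0,0,0,0,0,0.088],[0,0,0,0,0,0,0.088],[0,0,0,0,0,0,0.088],[0,0,0,0,0,0,0.088],[0,0,0,0,0,0,0.088],[0,0,0,0,0,0,0.088],[0,0,0,0,0,0,0.088]],
])

```text
t: 16.25
ee_pos: [0.4911, -0.0846, 0.1103]
orientation: [-0.5, -0.5, 0.5, -0.5]
ft_force: [0.4, -0.1, 0.8]
gripper_width: 0.0883
```

```bash
python3 -c "
from h import *
info();snap('side','s11');snap('wrist','w11')
"
```

```text
t 16.25 p [ 0.4911 -0.0846  0.1103] yaw -0.01 xz [ 0. -0. -1.] q [ 0.13  0.74 -0.09  2.06  0.18  0.35 -1.67] F [ 0.45 -0.09  0.78] w 0.0883
```

Emit:
drive_tool([
  [[0,0,0,0,0,0,0.088],[0,0,0,0,0,0,0.088],[0,0,0,0,0,0,0.088],[0,0,0,0,0,0,0.088],[0,0,0,0,0,0,0.088],[0,0,0,0,0,0,0.088],[0,0,0,0,0,0,0.088],[0,0,0,0,0,0,0.088],[0,0,0,0,0,0,0.088],[0,0,0,0,0,0,0.088]],
])

```text
t: 17.35
ee_pos: [0.4911, -0.0845, 0.1103]
orientation: [0.5, 0.5, -0.5, 0.5]
ft_force: [-0.8, 0.1, -0.6]
gripper_width: 0.0883
```

```bash
python3 -c "
from h import *
info();snap('side','s12');snap('wrist','w12')
a=cv2.imread('pics/s11.png').astype(int);b=cv2.imread('pics/s12.png').astype(int);print(abs(a-b).max(2)[100:270,220:340].max())
im=np.hstack([cv2.imread('pics/side7.png')[90:270,220:360],cv2.imread('pics/s12.png')[90:270,220:360]]);cv2.imwrite('pics/s12c.png',cv2.resize(im,None,fx=2.8,fy=2.8,interpolation=2))
"
```

```text
t 17.35 p [ 0.4911 -0.0845  0.1103] yaw -0.01 xz [ 0. -0. -1.] q [ 0.13  0.74 -0.09  2.06  0.18  0.35 -1.67] F [-0.82  0.09 -0.61] w 0.0883
116
```

View pics/s12c.png

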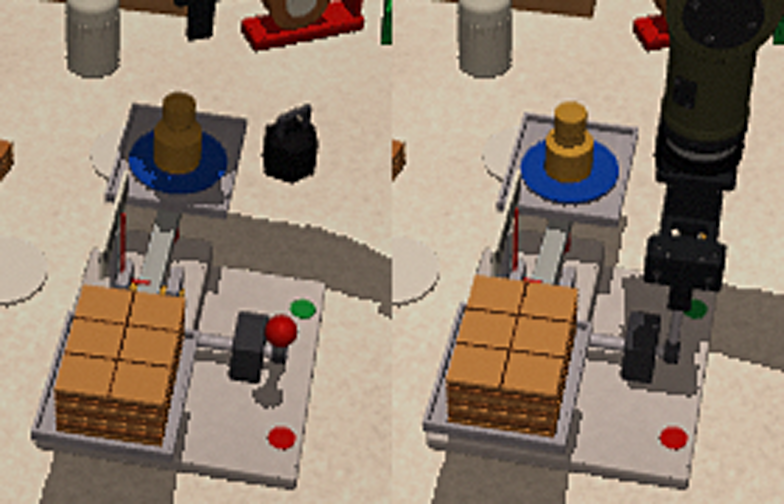

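View pics/w12.png

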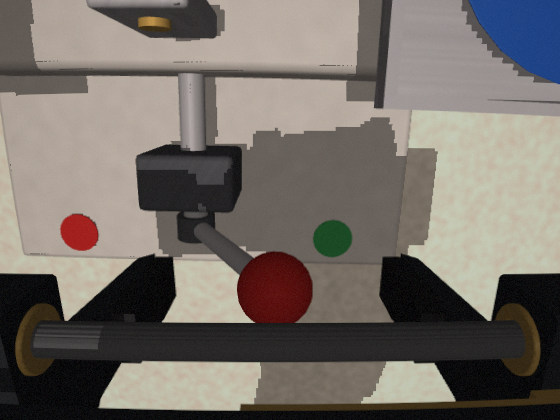

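The beam is free and tilted slightly (pack pan up, weight pan down), with the loads in place. I'll wait longer and check that it's still.

Emit:
drive_tool([
  [[0,0,0,0,0,0,0.088],[0,0,0,0,0,0,0.088],[0,0,0,0,0,0,0.088],[0,0,0,0,0,0,0.088],[0,0,0,0,0,0,0.088],[0,0,0,0,0,0,0.088],[0,0,0,0,0,0,0.088],[0,0,0,0,0,0,0.088],[0,0,0,0,0,0,0.088],[0,0,0,0,0,0,0.088]],
])

```text
t: 18.45
ee_pos: [0.491, -0.0846, 0.1103]
orientation: [-0.5, -0.5, 0.5, -0.5]
ft_force: [-0.3, 0.2, 0.5]
gripper_width: 0.088
```

```bash
python3 -c "
from h import *
snap('side','s13')
I=[cv2.imread('pics/s1%d.png'%i).astype(int)[100:270,220:300] for i in (1,2,3)]
for a,b in ((0,1),(1,2)): d=abs(I[a]-I[b]).max(2);print(d.max(),(d>25).sum(),np.argwhere(d>25)[:6].tolist())
"
```

```text
116 251 [[26, 60], [26, 62], [26, 65], [27, 68], [28, 68], [30, 69]]
117 98 [[26, 65], [36, 69], [36, 73], [37, 77], [40, 52], [40, 68]]
```

Emit:
drive_tool([
  [[0,0,0,0,0,0,0.088],[0,0,0,0,0,0,0.088],[0,0,0,0,0,0,0.088],[0,0,0,0,0,0,0.088],[0,0,0,0,0,0,0.088],[0,0,0,0,0,0,0.088],[0,0,0,0,0,0,0.088],[0,0,0,0,0,0,0.088],[0,0,0,0,0,0,0.088],[0,0,0,0,0,0,0.088]],
])

```text
t: 19.5
ee_pos: [0.4911, -0.0846, 0.1103]
orientation: [-0.5, -0.5, 0.5, -0.5]
ft_force: [0.9, 0.3, 1.5]
gripper_width: 0.0882
```

Emit:
drive_tool([
  [[0,0,0,0,0,0,0.088],[0,0,0,0,0,0,0.088],[0,0,0,0,0,0,0.088],[0,0,0,0,0,0,0.088],[0,0,0,0,0,0,0.088],[0,0,0,0,0,0,0.088],[0,0,0,0,0,0,0.088],[0,0,0,0,0,0,0.088],[0,0,0,0,0,0,0.088],[0,0,0,0,0,0,0.088]],
])

```text
t: 20.5
ee_pos: [0.4911, -0.0846, 0.1103]
orientation: [0.5, 0.5, -0.5, 0.5]
ft_force: [0.2, -0.0, 0.1]
gripper_width: 0.0878
```

```bash
python3 -c "
from h import *
snap('side','s14')
import time
for i in range(8): ctrl.snapshot('top')
snap('side','s15')
I=[cv2.imread('pics/s1%d.png'%i).astype(int)[100:270,220:300] for i in (3,4,5)]
for a,b in ((0,1),(1,2)): d=abs(I[a]-I[b]).max(2);print(d.max(),(d>25).sum())
info()
"
```

```text
79 21
43 4
t 21.0 p [ 0.4911 -0.0846  0.1103] yaw -0.01 xz [ 0. -0. -1.] q [ 0.13  0.74 -0.09  2.06  0.18  0.35 -1.67] F [-0.47 -0.86 -1.24] w 0.088
```

Motion has decayed to noise level. Two more seconds of rest for margin.

Emit:
drive_tool([
  [[0,0,0,0,0,0,0.088],[0,0,0,0,0,0,0.088],[0,0,0,0,0,0,0.088],[0,0,0,0,0,0,0.088],[0,0,0,0,0,0,0.088],[0,0,0,0,0,0,0.088],[0,0,0,0,0,0,0.088],[0,0,0,0,0,0,0.088],[0,0,0,0,0,0,0.088],[0,0,0,0,0,0,0.088]],
])

```text
t: 22.0
ee_pos: [0.491, -0.0846, 0.1103]
orientation: [-0.5, -0.5, 0.5, -0.5]
ft_force: [-0.5, 0.3, -0.1]
gripper_width: 0.0879
```

Emit:
drive_tool([
  [[0,0,0,0,0,0,0.088],[0,0,0,0,0,0,0.088],[0,0,0,0,0,0,0.088],[0,0,0,0,0,0,0.088],[0,0,0,0,0,0,0.088],[0,0,0,0,0,0,0.088],[0,0,0,0,0,0,0.088],[0,0,0,0,0,0,0.088],[0,0,0,0,0,0,0.088],[0,0,0,0,0,0,0.088]],
])

```text
t: 23.0
ee_pos: [0.4911, -0.0845, 0.1103]
orientation: [0.5, 0.5, -0.5, 0.5]
ft_force: [-1.0, 0.0, -0.5]
gripper_width: 0.0879
```

Emit:
drive_tool([
  [[0,0,-0.02,0,0,0,0.088],[0,0,-0.03,0,0,0,0.088],[0,0,-0.037,0,0,0,0.088],[0,0,-0.044,0,0,0,0.088],[0,0,-0.051,0,0,0,0.088],[0,0,-0.058,0,0,0,0.088],[0,0,-0.065,0,0,0,0.088],[0,0,-0.072,0,0,0,0.088],[0,0,-0.079,0,0,0,0.088],[0,0,-0.086,0,0,0,0.088]],
])

```text
t: 24.0
ee_pos: [0.491, 0.0022, 0.1102]
orientation: [0.5, 0.5, -0.5, 0.5]
ft_force: [0.5, -2.9, 1.4]
gripper_width: 0.0882
```

Emit:
drive_tool([
  [[0,0,-0.007,0,0,0,0.088],[0,0,-0.014,0,0,0,0.088],[0,0,-0.021,0,0,0,0.088],[0,0,-0.026,0,0,0,0.088],[0,0,-0.03,0,0,0,0.088],[0,0,-0.03,0,0,0,0.088]],
])

```text
t: 24.6
ee_pos: [0.4906, 0.0323, 0.1102]
orientation: [0.5, 0.501, -0.5, 0.5]
ft_force: [-0.5, -1.0, -1.2]
gripper_width: 0.0882
```

```bash
python3 -c "
from h import *
info();snap('wrist','w16')
"
```

```text
t 24.6 p [0.4906 0.0323 0.1102] yaw 0.04 xz [-0.001  0.    -1.   ] q [-0.13  0.74 -0.05  2.08  0.11  0.33 -1.84] F [-0.48 -1.04 -1.21] w 0.0882
```

View pics/w16.png

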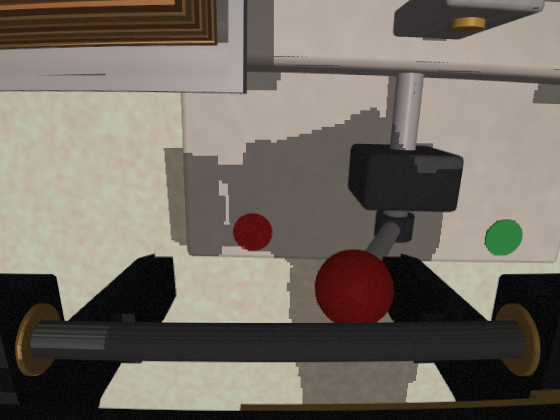

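Lever is nearly back. Pushing to the stop.

Emit:
drive_tool([
  [[0,0,-0.003,0,0,0,0.088],[0,0,-0.006,0,0,0,0.088],[0,0,-0.007,0,0,0,0.088],[0,0,-0.007,0,0,0,0.088]],
])

```text
t: 25.05
ee_pos: [0.4909, 0.0384, 0.1102]
orientation: [-0.5, -0.5, 0.5, -0.5]
ft_force: [0.2, -2.4, -2.9]
gripper_width: 0.0879
```

Emit:
drive_tool([
  [[0,0,-0.002,0,0,0,0.088],[0,0,-0.003,0,0,0,0.088],[0,0,-0.003,0,0,0,0.088]],
])

```text
t: 25.35
ee_pos: [0.4909, 0.0401, 0.1102]
orientation: [-0.5, -0.499, 0.501, -0.5]
ft_force: [-0.2, -6.6, -3.6]
gripper_width: 0.088
```

Emit:
drive_tool([
  [[0,0,-0.003,0,0,0,0.088],[0,0,-0.004,0,0,0,0.088],[0,0,-0.004,0,0,0,0.088]],
])

```text
t: 25.65
ee_pos: [0.491, 0.0403, 0.11]
orientation: [-0.5, -0.497, 0.503, -0.5]
ft_force: [1.4, -15.1, -5.9]
gripper_width: 0.0881
```

At the red stop (15 N, no further motion). Backing off to centre the fingers, then lifting clear.

Emit:
drive_tool([
  [[0,0,0.012,0,0,0,0.088],[0,0,0.03,0,0,0,0.088],[0,0,0.037,0,0,0,0.088],[0,0,0.037,0,0,0,0.088],[-0.04,0,0.037,0,0,0,0.088],[-0.09,0,0.037,0,0,0,0.088],[-0.14,0,0.037,0,0,0,0.088],[-0.18,0,0.037,0,0,0,0.088],[-0.2,0,0.037,0,0,0,0.088],[-0.2,0,0.037,0,0,0,0.088]],
])

```text
t: 26.65
ee_pos: [0.493, 0.0103, 0.3136]
orientation: [0.502, 0.499, -0.497, 0.502]
ft_force: [0.4, -0.3, 0.0]
gripper_width: 0.0882
```

Emit:
drive_tool([
  [[0,-0.02,0,0,0,0,0.088],[0,-0.05,0,0,0,0,0.088],[0,-0.06,0,0,0,0,0.088],[0,-0.06,0,0,0,0,0.088],[0,-0.06,0,0,0,0,0.088],[0,-0.06,0,0,0,0,0.088],[0,-0.06,0,0,0,0,0.088],[0,-0.06,0,0,0,0,0.088],[0,-0.06,0,0,0,0,0.088],[0,-0.06,0,0,0,0,0.088]],
])

```text
t: 27.65
ee_pos: [0.4312, 0.0084, 0.3103]
orientation: [-0.5, -0.5, 0.5, -0.5]
ft_force: [0.0, 0.2, 0.5]
gripper_width: 0.0881
```

```bash
python3 -c "
from h import *
info();snap('wrist','w17');snap('side','s17');snap('top','t17')
im=np.hstack([cv2.imread('pics/side7.png')[90:270,220:360],cv2.imread('pics/s17.png')[90:270,220:360]]);cv2.imwrite('pics/s17c.png',cv2.resize(im,None,fx=2.8,fy=2.8,interpolation=2))
s=[d['centre'] for d in ctrl.place_of('side','lever_ball')];print(s)
print([d['centre'] for d in ctrl.place_of('side','iron_weight')])
"
```

```text
t 27.65 p [0.4312 0.0084 0.3103] yaw -0.02 xz [ 0. -0. -1.] q [-0.03  0.33 -0.13  2.02  0.06  0.79 -1.77] F [0.01 0.19 0.54] w 0.0881
[[206.1, 318.6], [150.1, 281.8]]
[[148.0, 320.8]]
```

View pics/s17c.png

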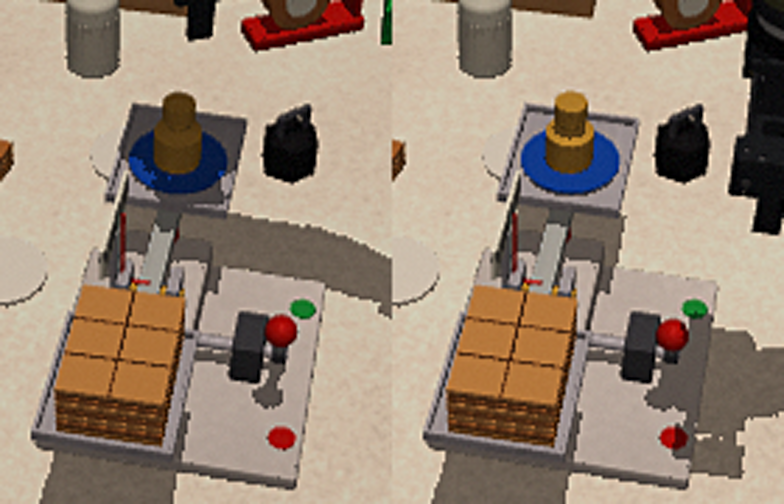

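View pics/w17.png

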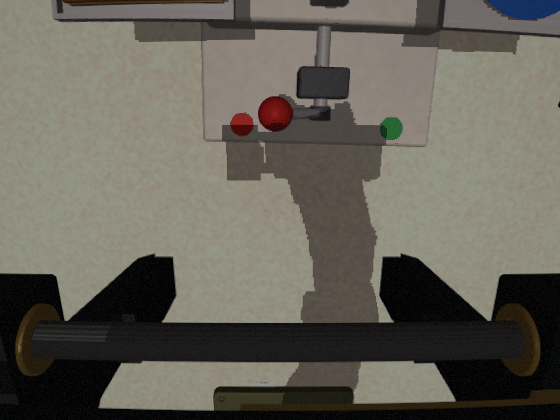

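The final view matches the arrested start. The beam is level, the lever is on the red side (ball at (275,113)), the weight is upright and centred on the plate, and the pack and iron weight are unmoved. The arm is clear, so I'm handing in.

```bash
python3 -c "
from h import *
print(ctrl.sign_off())"
```

```text
the job is handed in; nothing more can be done
None
```

The check-weighing is done and handed in at about 28 s of the 61 s allowed; no verdict was reported.

- **Placing:** I set the brass weight upright on the blue tare plate on the right pan and let go with the lever still arrested. It stands within a few millimetres of the plate's centre, judged from the pictures.
- **Weighing:** I swung the lever to the green stop, where the push reached about 14 N with no further motion. The hand then stayed off the pans for over 8 s. The beam settled slightly tilted, with the pack's pan up.
- **Beam at rest:** The first comparison pictures still showed small movement, so I waited longer. By about 21 s the differences had dropped to near noise level, and I waited two more seconds before moving the lever.
- **Re-arresting:** I pushed the lever back to the red stop, about 15 N with no further motion, then lifted the hand clear.

In the last pictures the beam looks level and the lever is on the red side. The weight is upright on the plate, and the pack and iron weight have not moved. None of these final checks failed. The position networks sometimes misreported things along the way, such as a "lever ball" at the pack, and I discarded those after checking the pictures.

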